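# Unstack the printed prosthesis parts onto their display tiles

### The job

The four printed prosthesis parts stand in one stack on the steel plate. Take the stack apart from the top down, one piece at a time, and set each upright in the middle of the dark inlay of its own outline on the wooden tiles, turned to match the inlay: first the small link, then the ring, then the square block, last the long foot core. Do not tip any piece over, and leave all four standing at rest on their tiles.

Things in the scene. Friction and masses are not known exactly. Their poses are not given: they have to be found in the camera images.
- link_mid (a point): Plain printed plastic, one of the stack of four; 34 mm high, flat top and underside. The point is its centre, 17 mm above its underside; z is up. Small link: off-white rectangular block 44 mm (x) by 24 mm (y). Top of the stack at the start, standing on the ring.
- ring_mid (a point): Plain printed plastic, one of the stack of four; 34 mm high, flat top and underside. The point is its centre, 17 mm above its underside; z is up. Ring: grey, outside diameter 50 mm, a 22 mm hole straight through. Second from the top, standing on the square block.
- block_mid (a point): Plain printed plastic, one of the stack of four; 34 mm high, flat top and underside. The point is its centre, 17 mm above its underside; z is up. Square block: off-white, 56 x 56 mm, sides along x and y. Third from the top, standing on the foot core.
- core_mid (a point): Plain printed plastic, one of the stack of four; 34 mm high, flat top and underside. The point is its centre, 17 mm above its underside; z is up. Foot core: grey, long piece with straight sides and half-round ends, 120 mm long (x) by 58 mm wide (y). Bottom of the stack, on the steel plate. At the start each piece is centred on the one below to about 4 mm and turned from it by up to 0.15 rad.
- place_link (a point): Fixed pale wooden tile, 150 x 86 x 10 mm, long side along x, with a flush dark inlay 6 mm larger all round than its piece. The point is the centre of tile top and inlay, 10 mm above the table; z is up. Inlay: rectangle 56 mm (x) by 36 mm (y); the link goes here with its long side along the inlay's, either way round.
- place_ring (a point): Fixed pale wooden tile, 150 x 86 x 10 mm, long side along x, with a flush dark inlay 6 mm larger all round than its piece. The point is the centre of tile top and inlay, 10 mm above the table; z is up. Inlay: dark disc 62 mm across with a pale round centre; the ring goes here, any turn.
- place_block (a point): Fixed pale wooden tile, 150 x 86 x 10 mm, long side along x, with a flush dark inlay 6 mm larger all round than its piece. The point is the centre of tile top and inlay, 10 mm above the table; z is up. Inlay: square 68 x 68 mm, sides along x and y; the square block goes here with its sides parallel to the inlay's, any quarter turn.
- place_core (a point): Fixed pale wooden tile, 150 x 86 x 10 mm, long side along x, with a flush dark inlay 6 mm larger all round than its piece. The point is the centre of tile top and inlay, 10 mm above the table; z is up. Inlay: long shape with half-round ends, 132 mm (x) by 70 mm (y); the foot core goes here with its length along the inlay's, either way round.
- plate: Fixed bare steel plate, 150 (x) x 110 x 12 mm, on which the stack stands at the start; origin at the centre of its underside. Plate and tiles change places among five spots at every start, centres at least 0.17 m apart. Clutter between them is at most 50 mm high; the stack's top is 148 mm above the table.
There are look-alikes about, which are no part of the job. What is shaped like the part that bears link_mid but purple is not meant.

How it is judged:
On the way, in this order (a step that is already met when the one before it is completed fails the run):
1. the link stands on its tile (horizontal distance between link_mid and place_link below 0.015 m and z of link_mid in the frame of place_link between 0.013 and 0.021 m and angle between link_mid's own z axis and vertical below 0.1 rad and angle between the x axis of link_mid and the x axis of place_link, either way round below 0.3 rad), for 0.2 s.
2. the ring stands on its tile (horizontal distance between ring_mid and place_ring below 0.015 m and z of ring_mid in the frame of place_ring between 0.013 and 0.021 m and angle between ring_mid's own z axis and vertical below 0.1 rad), for 0.2 s.
3. the square block stands on its tile (horizontal distance between block_mid and place_block below 0.015 m and z of block_mid in the frame of place_block between 0.013 and 0.021 m and angle between block_mid's own z axis and vertical below 0.1 rad and (angle between the x axis of block_mid and the x axis of place_block, either way round below 0.3 rad or angle between the x axis of block_mid and the y axis of place_block, either way round below 0.3 rad)), for 0.2 s.
4. the foot core stands on its tile (horizontal distance between core_mid and place_core below 0.015 m and z of core_mid in the frame of place_core between 0.013 and 0.021 m and angle between core_mid's own z axis and vertical below 0.1 rad and angle between the x axis of core_mid and the x axis of place_core, either way round below 0.3 rad), for 0.2 s.
At the end, for the whole second after the job is handed in: Each piece stands upright (0.1 rad) and at rest on its own tile, centre within 15 mm of the inlay's centre and within 4 mm of resting height; link, square block and foot core within 0.3 rad of their inlays (half turns alike; for the square block quarter turns too) (all of step 1 and all of step 2 and all of step 3 and all of step 4 and linear speed of each of link, ring, block, core below 0.02 m/s); the robot touches nothing.
It fails at once if a piece is tipped over (leans more than 0.6 rad) (angle between any of link_mid, ring_mid, block_mid, core_mid's own z axis and vertical above 0.6 rad).
It also fails if it takes over 128 s, if anything falls off the work surface, if the arm or the gripper's body presses on something with over 40 N, if the wrist force passes 120 N, or if a joint passes its speed limit or range.

### The arm

A 7-joint arm with a two-finger parallel gripper is mounted at the origin on the work surface. World frame = base frame: x ahead of the robot, y to its left, z up, the work surface at z = 0. Lengths are in m, angles in rad, forces in N, time in s.
With the tool pointing down it reaches from about 0.425 to 0.95 m from the base axis. Payload 16.7 kg.
Tool frame: the origin (TCP) lies midway between the tips of the shut fingers; the grasp point (between the pads) lies 19 mm behind it (robot.tcp_to_grasp is the z of the grasp point in the tool frame, in m); z points along the fingers, y is the direction in which the jaws open and shut (so a half turn about z gives the same grasp; the last joint's range is limited). The gripper opens to 94 mm and grips with 3 to 60 N. Pads are 16 mm wide; open, the fingers measure 119 mm over their backs; the gripper's body (75 mm by 177 mm) begins 78 mm behind the grasp point.
Start: joints at [1.034, 0.426, 0.074, 1.606, -0.034, 1.111, -0.067], TCP at [0.255, -0.625, 0.205] pointing down, gripper open.
Joint ranges: [-2.85, 2.85], [-0.5, 2.14], [-1.23, 1.37], [0.21, 2.46], [-1.02, 4.16], [0.16, 2.05], [-2.73, 2.73]. Speed limits (rad/s): [1.89, 1.89, 2.39, 2.39, 3.01, 3.01, 3.01].

### API

Orientations are given as a unit quaternion [w, x, y, z].
In Python, from plant import robot gives the robot as it stands.
- The arm moves only by the tool carry_out, never from a script. Its argument "deltas" is a list of rows, each a list of 3 entries, a list of its own where there are three numbers: the turn, a rotation vector about the tool's x, y, z each as a share of 60 degrees, from -1 to 1, then the shift along the tool's x, y, z each as a share of 500 mm, from -1 to 1, then the finger opening in mm, from 0 to 94. A call has 1 to 10 rows; each row shifts and turns the commanded pose from where the row before left it, along the tool's axes as they then stand; what a row does not reach is not made up. A row lasts 1/10 s, in which the tool goes at most 50 mm and 8.59 degrees, less where a joint would pass 70% of its speed; a pose out of reach is approached as far as the arm can. A call with a number of a shift or a turn outside -1 to 1 is refused whole. A call with a gripper value outside its range is refused whole. The fingers move at their own pace and stop on an object; "force" is the grip in N (left out, the last holds). Time passes only in rows, so rows that do not move let the fingers close. It gives the time, the measured TCP pose, the force and the opening at its end, in the units of the state.
- robot.state(): the state, without advancing time (a new reading comes with each control period).
- robot.camera(name): name is "scene" or "top"; returns a dict with "image" (384x512x3 uint8, red, green, blue), "range_z" (384x512 float32, m along the optical axis (not along the pixel's ray), 0 where there is no reading), "fov_y" (degrees; the focal length in pixels is half the picture's height over the tangent of half this angle, whatever the lens; pixels are square), "cx", "cy" (the principal point, pixels), "k1" (the pictures are not rectified: a ray, as slopes to the right and down, at radius r is drawn at 1 + k1 r^2 times it, then the intrinsics apply), "cam_to_world" (4x4, takes a point from camera to world coordinates). Camera axes: x right, y up, looking along -z (the intrinsics and any distortion apply to the point x, -y, -z); pixel columns grow to the right and rows downward; lengths in m; the calibration is good to about 2 mm. A picture is of the moment at which its call begins.
- robot.finish_job(): hands the job in, once; it reports no verdict.
Trained networks look in a picture, given as the dict that the camera call returned (one of the last four; its "shot" number tells which), for a name from the list of things; names that differ only in an ending like _2 or _b are one class to them, and where a whole thing is asked for, a point or a joint stands for the part that bears it (a point fixed in the world has none). Each returns a list of dicts, best first, with "p" (0 to 1); they miss things now and then, are a little off and sometimes report something else, mostly with a low value. They report only what shows in the picture. A call takes as long as a camera call. They do not tell look-alikes from the thing itself.
- robot.recognise(picture, thing): "extent" ([left, top, width, height] in pixels, round what is visible of it).
- robot.outline_of(picture, thing): "pixels" (384x512 bool, what is visible of it) and "extent" ([left, top, width, height] in pixels, round what is visible of it).
- robot.place_of(picture, thing): "centre" ([column, row] in pixels: a listed point, or the origin of a listed thing).
The state is a dict: "time": time; "joint_positions": joint angles; "qvel": joint speeds; "effort": joint torques, N m; "ee_pos": TCP position; "tcp_rot": TCP orientation; "force": force on the tool from outside, world axes, zero at the start; "torque": the same for the moment, N m; "opening": finger opening in m.
Only numpy, scipy, OpenCV 4.12 (cv2) and the standard library are available. Lean on these libraries where they do the work, as an engineer would, in place of code of your own. Each camera call takes 0.05 s, during which the arm holds its last target.

## Working session

There is one attempt and no reset: what is moved stays moved. The work goes in short steps, Python scripts to look and compute and a tool call to move; the robot and the scene stay as the last step left them, time stands still between calls to the robot, and variables do not carry over. Pictures are saved under pics/ and viewed, and the job is handed in when it is done.

Besides the shell and the picture viewer there is one more tool, called after "Emit:" by a JSON object that holds its "name" and its "arguments". carry_out: Moves the arm, as the interface text tells. Its arguments: {"type":"object","properties":{"deltas":{"type":"array"},"force":{"type":"number"}},"required":["deltas"]}

```bash
ls; mkdir -p pics
cat > h.py <<'E'
import numpy as np,cv2
from plant import robot
def K(p):
    f=192/np.tan(np.radians(p['fov_y'])/2); return f
def und(p,u,v):
    f=K(p); xd=(np.asarray(u,float)-p['cx'])/f; yd=(np.asarray(v,float)-p['cy'])/f
    rd=np.hypot(xd,yd); r=rd.copy() if hasattr(rd,'copy') else rd
    for _ in range(20): r=rd/(1+p['k1']*r*r)
    s=1/(1+p['k1']*r*r); return xd*s,yd*s
def cloud(p):
    v,u=np.mgrid[0:384,0:512]; x,y=und(p,u,v); z=p['range_z']
    P=np.stack([x*z,-y*z,-z],-1); T=np.array(p['cam_to_world'])
    W=P@T[:3,:3].T+T[:3,3]; W[z<=0]=np.nan; return W
def ray(p,u,v,zw):
    x,y=und(p,u,v); d=np.array([x,-y,-1.]); T=np.array(p['cam_to_world'])
    d=T[:3,:3]@d; o=T[:3,3]; return o+d*(zw-o[2])/d[2]
def save(p,n): cv2.imwrite('pics/'+n,cv2.cvtColor(p['image'],cv2.COLOR_RGB2BGR))
E
python3 - <<'E'
from h import *
print(robot.state()); print(robot.tcp_to_grasp)
import pickle
for n in('scene','top'):
    p=robot.camera(n); save(p,n+'0.png'); pickle.dump(p,open(n+'0.pkl','wb'))
    print(n,p['fov_y'],p['cx'],p['cy'],p['k1'],np.round(p['cam_to_world'],3).tolist())
    for t in 'link_mid ring_mid block_mid core_mid place_link place_ring place_block place_core'.split():
        print(t,[(round(d['p'],2),np.round(d['centre']).tolist()) for d in robot.place_of(p,t)[:3]])
E
```

```text
pics
{'time': 0.0, 'joint_positions': array([ 1.03450598,  0.42671335,  0.07385884,  1.60661271, -0.03408644,
        1.11080584, -0.06707428]), 'qvel': array([-0.00065486,  0.00060165, -0.00154867, -0.00103009, -0.00125254,
        0.00110632, -0.00157228]), 'effort': array([ 1.83566408e-03, -9.35808706e+01,  3.66785020e+00, -4.54177666e+01,
       -4.88522148e-02,  2.02304777e-02,  1.72708201e-04]), 'ee_pos': array([ 0.25441606, -0.62473801,  0.20478579]), 'tcp_rot': array([-6.15265280e-04,  9.81357872e-01,  1.92188237e-01, -1.75840741e-04]), 'force': array([-0.82000375, -0.06489589, -0.06776526]), 'torque': array([ 0.03610452, -0.00144181,  0.01138494]), 'opening': 0.09369848776938725}
-0.0188
scene 55.261411928803554 255.59631325755512 193.8482773287076 0.03730435376713357 [[-0.64, -0.5, 0.583, 1.078], [0.768, -0.399, 0.501, 0.465], [-0.018, 0.769, 0.639, 0.712], [0.0, 0.0, 0.0, 1.0]]
link_mid [(0.89, [307.0, 362.0]), (0.79, [294.0, 233.0]), (0.74, [323.0, 245.0])]
ring_mid [(0.77, [280.0, 263.0])]
block_mid [(0.56, [282.0, 272.0])]
core_mid []
place_link []
place_ring [(0.7, [388.0, 266.0])]
place_block [(0.68, [187.0, 221.0])]
place_core [(0.61, [269.0, 206.0])]
top 57.53613568252475 256.6655929281359 191.45054777628522 -0.010647691570410872 [[-0.002, 0.98, -0.197, 0.384], [-1.0, -0.006, -0.02, -0.015], [-0.02, 0.197, 0.98, 0.928], [0.0, 0.0, 0.0, 1.0]]
link_mid [(0.78, [179.0, 148.0]), (0.6, [166.0, 287.0]), (0.56, [144.0, 123.0])]
ring_mid [(0.46, [186.0, 149.0])]
block_mid [(0.68, [191.0, 156.0])]
core_mid [(0.82, [187.0, 157.0]), (0.74, [131.0, 240.0]), (0.45, [185.0, 150.0])]
place_link [(0.72, [383.0, 233.0])]
place_ring [(0.92, [131.0, 240.0])]
place_block [(0.7, [321.0, 157.0])]
place_core [(0.88, [264.0, 233.0])]
```

View pics/scene0.png

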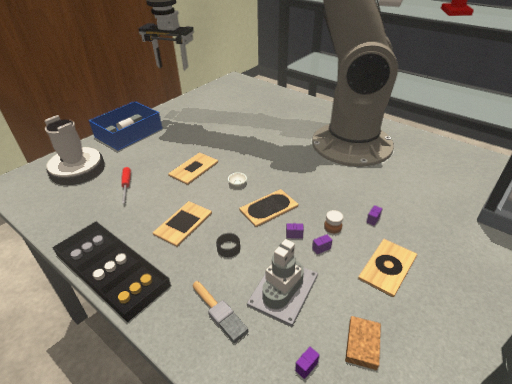

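View pics/top0.png

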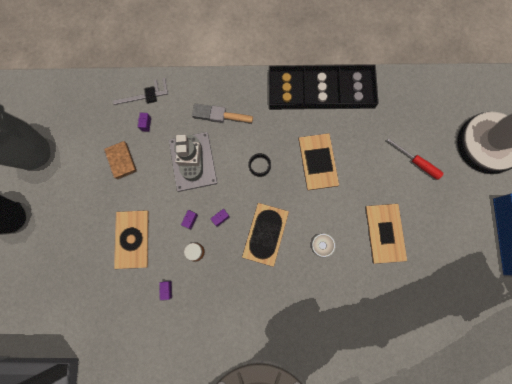

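The top view shows the stack at about (186,155), with the inlays at core (265,235), block (319,161), ring (131,240) and link (386,233). The purple blocks are look-alikes. Next I measure positions.

```bash
cat >> h.py <<'E'
def rect(xy):
    xy=np.asarray(xy,np.float32)*1000
    (c,s,a)=cv2.minAreaRect(xy.reshape(-1,1,2))
    if s[0]<s[1]: s=(s[1],s[0]); a+=90
    return np.round(c,1),np.round(s,1),round((a+90)%180-90,1)
E
python3 - <<'E'
from h import *
import pickle
for n in('top','scene'):
    p=pickle.load(open(n+'0.pkl','rb')); W=cloud(p); im=p['image'].astype(int)
    print(n)
    seeds={'link':(386,233),'ring':(131,240),'block':(319,161),'core':(265,235)} if n=='top' else {'link':(194,168),'ring':(388,266),'block':(183,223),'core':(269,207)}
    hsv=cv2.cvtColor(p['image'],cv2.COLOR_RGB2HSV)
    wood=((hsv[...,0]<25)&(hsv[...,1]>70)&(hsv[...,2]>80)).astype(np.uint8)
    num,lab=cv2.connectedComponents(wood)
    for k,(u,v) in seeds.items():
        sub=lab[v-35:v+35,u-35:u+35]; ids,c=np.unique(sub[sub>0],return_counts=True); L=ids[c.argmax()]
        cs,_=cv2.findContours((lab==L).astype(np.uint8),cv2.RETR_CCOMP,cv2.CHAIN_APPROX_NONE)
        full=np.zeros(lab.shape,np.uint8); hull=cv2.convexHull(np.vstack(cs)); cv2.fillPoly(full,[hull],1)
        m=full>0; z=np.nanmedian(W[...,2][m])
        inl=(m&(hsv[...,2]<70)).astype(np.uint8)
        nn,l2,st,_=cv2.connectedComponentsWithStats(inl); j=1+st[1:,4].argmax()
        def pts(mask):
            vv,uu=np.nonzero(mask); return np.array([ray(p,a,b,0.010)[:2] for a,b in zip(uu,vv)])
        print(k,'z',round(z,4),'tile',rect(pts(m)),'inlay',rect(pts(l2==j)), 'mean',np.round(pts(l2==j).mean(0)*1000,1))
    # stack
    for lo,hi in((.138,.16),(.105,.125),(.07,.09),(.036,.056)):
        m=(W[...,2]>lo)&(W[...,2]<hi)&(abs(W[...,0]-.60)<.12)&(abs(W[...,1]-.13)<.15)
        if m.sum()>5:
            print(lo,m.sum(),'z',np.nanmedian(W[...,2][m]),rect(W[m][:,:2]),im[m].mean(0).round())
E
```

```text
top
link z 0.01 tile (array([ 457.6, -331.5]), array([152.6,  90.6]), 4.0) inlay (array([ 457.9, -332.7]), array([52. , 32.4]), 4.2) mean [ 457.8 -332.6]
ring z 0.0099 tile (array([444. , 334.6]), array([152.7,  90.2]), 3.4) inlay (array([445. , 335.9]), array([56.5, 54.9]), 89.9) mean [444.4 335.5]
block z 0.0101 tile (array([ 652.9, -163.6]), array([153.9,  89.5]), 7.6) inlay (array([ 654. , -164.1]), array([64.6, 64. ]), 8.4) mean [ 653.9 -164.1]
core z 0.0102 tile (array([456.2, -18.8]), array([152.2,  89.1]), -15.9) inlay (array([456.6, -18.8]), array([126.4,  65.9]), -16.0) mean [455.8 -18.7]
0.138 201 z 0.1475909440961748 (array([658.5, 179.6]), array([44.1, 23.6]), 3.2) [162. 153. 143.]
0.105 138 z 0.11349623017128452 (array([655.9, 179.2]), array([48.8, 42.3]), -73.2) [101.  98.  92.]
0.07 186 z 0.07948707619773987 (array([658.8, 180.7]), array([56.4, 56.2]), -3.6) [140. 131. 123.]
0.036 380 z 0.04607673373707838 (array([602.2, 145.2]), array([236.5, 119.2]), 4.8) [106.  99.  98.]
scene
link z 0.0128 tile (array([ 459.1, -332.6]), array([159.9,  99.2]), 4.0) inlay (array([ 4
[... 209 characters left out ...]
ock z 0.0129 tile (array([ 654.3, -164.5]), array([156.7,  94.5]), 8.1) inlay (array([ 667. , -162.4]), array([11. ,  5.1]), -2.6) mean [ 667.7 -162.5]
core z 0.0129 tile (array([457.3, -19.5]), array([156.1,  96. ]), -15.7) inlay (array([412.8,  -9.3]), array([61. , 34.8]), 69.7) mean [412.9  -7.7]
0.138 261 z 0.14994046657460547 (array([659.7, 178.1]), array([44.6, 25.4]), 2.5) [190. 183. 170.]
0.105 237 z 0.11632309475456004 (array([665.8, 183.1]), array([48. , 37.2]), -52.5) [110. 108.  99.]
0.07 316 z 0.08091082524332299 (array([661.4, 179.4]), array([57.3, 56.9]), 88.3) [145. 137. 126.]
0.036 706 z 0.04631169610429159 (array([600.7, 146.4]), array([243.4, 117.9]), 4.7) [122. 107. 119.]
```

Run:
```python
import cv2
a=cv2.imread('pics/top0.png')[110:210,140:240];b=cv2.imread('pics/scene0.png')[225:335,230:340]
cv2.imwrite('pics/c.png',cv2.hconcat([cv2.resize(a,(390,390),interpolation=0),cv2.resize(b,(390,390),interpolation=0)]))
```

```text
(no output)
```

View pics/c.png

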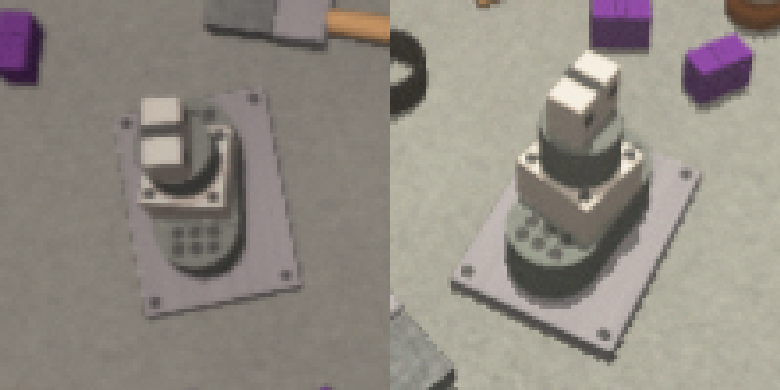

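Both views agree: the tile tops are at 10 mm and the link top at 148 mm, and the measured sizes match the text. I'll write a helper that works out the moves.

```bash
cat >> h.py <<'E'
from scipy.spatial.transform import Rotation as R
def plan(x,y,z,yaw,n=None):
    s=robot.state(); q=s['tcp_rot']; A=R.from_quat([q[1],q[2],q[3],q[0]]); pos=s['ee_pos']
    best=None
    for k in(0,180):
        B=R.from_euler('z',yaw+k,degrees=True)*R.from_matrix(np.diag([1,-1,-1.])); rv=(A.inv()*B).as_rotvec(degrees=True)
        if best is None or np.linalg.norm(rv)<np.linalg.norm(best[0]): best=(rv,B)
    rv,B=best; d=B.inv().apply(np.array([x,y,z])/1000-pos)/.5
    xa=A.apply([1,0,0]); print('t',round(s['time'],2),'pos',np.round(pos*1000,1),'yaw',round(np.degrees(np.arctan2(xa[1],xa[0])),1),'open',round(s['opening']*1000,1),'F',np.round(s['force'],1),'q',np.round(s['joint_positions'],2))
    print('turn total',np.round(rv/60,3),'min rows',np.ceil(np.linalg.norm(rv)/8.2),' shift total',np.round(d,3),'min rows',np.ceil(np.linalg.norm(d)/.09))
E
python3 -c "
from h import *
plan(659,179,205,3)"
```

```text
t 0.9 pos [ 254.6 -625.1  205.5] yaw 22.2 open 93.9 F [ 0.5 -0.1  0.5] q [ 1.03  0.43  0.07  1.61 -0.03  1.11 -0.07]
turn total [-0.     0.     0.319] min rows 3.0  shift total [ 8.920e-01 -1.564e+00  1.000e-03] min rows 21.0
```

Emit:
{"name": "carry_out", "arguments": {"deltas": [[[0, 0, 0.08], [0, 0, 0], 60], [[0, 0, 0.08], [0, 0, 0], 60], [[0, 0, 0.08], [0, 0, 0], 60], [[0, 0, 0.08], [0, 0, 0], 60], [[0, 0, 0], [0.037, -0.065, 0], 60], [[0, 0, 0], [0.037, -0.065, 0], 60], [[0, 0, 0], [0.037, -0.065, 0], 60], [[0, 0, 0], [0.037, -0.065, 0], 60], [[0, 0, 0], [0.037, -0.065, 0], 60], [[0, 0, 0], [0.037, -0.065, 0], 60]], "force": 20}}

```text
time: 1.9
ee_pos: [0.3559, -0.4233, 0.2057]
tcp_rot: [0.0, 1.0, 0.026, 0.0]
force: [0.5, -0.7, 0.2]
opening: 0.0601
```

Emit:
{"name": "carry_out", "arguments": {"deltas": [[[0, 0, 0], [0.037, -0.065, 0], 60], [[0, 0, 0], [0.037, -0.065, 0], 60], [[0, 0, 0], [0.037, -0.065, 0], 60], [[0, 0, 0], [0.037, -0.065, 0], 60], [[0, 0, 0], [0.037, -0.065, 0], 60], [[0, 0, 0], [0.037, -0.065, 0], 60], [[0, 0, 0], [0.037, -0.065, 0], 60], [[0, 0, 0], [0.037, -0.065, 0], 60], [[0, 0, 0], [0.037, -0.065, 0], 60]]}}

```text
time: 2.8
ee_pos: [0.5071, -0.1225, 0.2058]
tcp_rot: [0.0, 1.0, 0.026, 0.0]
force: [-0.1, -0.0, 0.0]
opening: 0.0602
```

```bash
python3 -c "
from h import *
plan(659,179,205,3)"
```

```text
t 2.8 pos [ 507.1 -122.5  205.8] yaw 3.0 open 60.2 F [-0.1 -0.   0. ] q [ 0.27  0.18 -0.18  1.94  0.04  1.02 -1.44]
turn total [ 0.    -0.001 -0.001] min rows 1.0  shift total [ 0.335 -0.586  0.002] min rows 8.0
```

Emit:
{"name": "carry_out", "arguments": {"deltas": [[[0, 0, 0], [0.042, -0.073, 0], 60], [[0, 0, 0], [0.042, -0.073, 0], 60], [[0, 0, 0], [0.042, -0.073, 0], 60], [[0, 0, 0], [0.042, -0.073, 0], 60], [[0, 0, 0], [0.042, -0.073, 0], 60], [[0, 0, 0], [0.042, -0.073, 0], 60], [[0, 0, 0], [0.042, -0.073, 0], 60], [[0, 0, 0], [0.042, -0.073, 0], 60], [[0, 0, 0], [0, 0, 0], 60], [[0, 0, 0], [0, 0, 0], 60]]}}

```text
time: 3.8
ee_pos: [0.6591, 0.1774, 0.2049]
tcp_rot: [-0.0, 1.0, 0.027, -0.0]
force: [0.0, -0.2, -0.2]
opening: 0.0596
```

```bash
python3 -c "
from h import *
plan(659,179,120,3)
p=robot.camera('scene');save(p,'s1.png')"
```

```text
t 3.8 pos [659.1 177.4 204.9] yaw 3.1 open 59.6 F [ 0.  -0.2 -0.2] q [-0.15  0.46 -0.29  1.57  0.14  1.14 -1.99]
turn total [-0.     0.001  0.001] min rows 1.0  shift total [-0.    -0.003  0.17 ] min rows 2.0
```

View pics/s1.png

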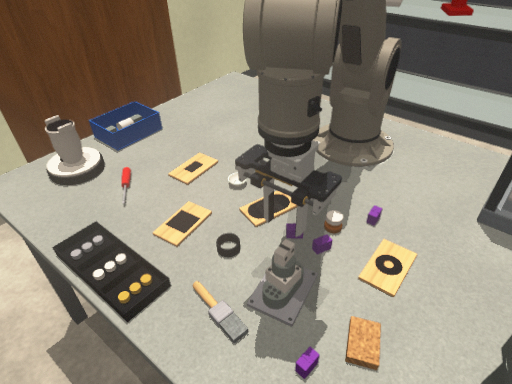

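The fingers straddle the link, with their tips at about (270,215) and (302,232) and the link top at (285,245). I'm lowering and closing.

Emit:
{"name": "carry_out", "arguments": {"deltas": [[[0, 0, 0], [0, -0.003, 0.04], 60], [[0, 0, 0], [0, 0, 0.05], 60], [[0, 0, 0], [0, 0, 0.04], 60], [[0, 0, 0], [0, 0, 0.03], 60], [[0, 0, 0], [0, 0, 0.01], 60], [[0, 0, 0], [0, 0, 0], 60], [[0, 0, 0], [0, 0, 0], 40], [[0, 0, 0], [0, 0, 0], 32], [[0, 0, 0], [0, 0, 0], 28]]}}

```text
time: 4.75
ee_pos: [0.6596, 0.178, 0.1214]
tcp_rot: [-0.0, 1.0, 0.026, 0.001]
force: [0.3, 0.0, -0.2]
opening: 0.0399
```

Emit:
{"name": "carry_out", "arguments": {"deltas": [[[0, 0, 0], [0, 0, 0], 24], [[0, 0, 0], [0, 0, 0], 20], [[0, 0, 0], [0, 0, 0], 15], [[0, 0, 0], [0, 0, 0], 10], [[0, 0, 0], [0, 0, 0], 10], [[0, 0, 0], [0, 0, 0], 10]]}}

```text
time: 5.35
ee_pos: [0.6593, 0.178, 0.1208]
tcp_rot: [-0.0, 1.0, 0.026, 0.0]
force: [-0.9, 1.1, 5.5]
opening: 0.0238
```

Emit:
{"name": "carry_out", "arguments": {"deltas": [[[0, 0, 0], [0, 0, -0.01], 10], [[0, 0, 0], [0, 0, -0.02], 10], [[0, 0, 0], [0, 0, -0.04], 10], [[0, 0, 0], [0, 0, -0.05], 10], [[0, 0, 0], [0, 0, -0.04], 10], [[0, 0, 0], [0, 0, 0], 10]]}}

```text
time: 5.95
ee_pos: [0.6606, 0.1783, 0.2042]
tcp_rot: [-0.001, 1.0, 0.026, 0.002]
force: [0.6, 0.6, -0.7]
opening: 0.0241
```

```bash
python3 -c "
from h import *
plan(458,-332.5,200,4)
p=robot.camera('scene');save(p,'s2.png')"
```

```text
t 5.95 pos [660.6 178.3 204.2] yaw 2.9 open 24.1 F [ 0.6  0.6 -0.7] q [-0.15  0.46 -0.29  1.57  0.14  1.13 -1.99]
turn total [-0.001 -0.004 -0.018] min rows 1.0  shift total [-0.475  0.991  0.008] min rows 13.0
```

View pics/s2.png

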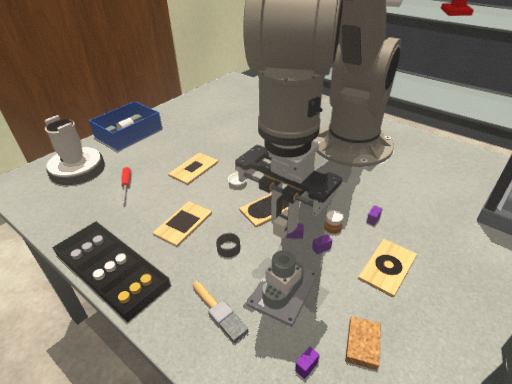

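The link is lifted, seen between the fingers at about (283,215), and the ring is free at (283,262). Moving to the link tile.

Emit:
{"name": "carry_out", "arguments": {"deltas": [[[0, 0, -0.018], [-0.02, 0.04, 0], 10], [[0, 0, 0], [-0.034, 0.071, 0], 10], [[0, 0, 0], [-0.034, 0.071, 0], 10], [[0, 0, 0], [-0.034, 0.071, 0], 10], [[0, 0, 0], [-0.034, 0.071, 0], 10], [[0, 0, 0], [-0.034, 0.071, 0], 10], [[0, 0, 0], [-0.034, 0.071, 0], 10], [[0, 0, 0], [-0.034, 0.071, 0], 10], [[0, 0, 0], [-0.034, 0.071, 0], 10], [[0, 0, 0], [-0.034, 0.071, 0], 10]]}}

```text
time: 7.0
ee_pos: [0.5188, -0.1735, 0.1999]
tcp_rot: [-0.0, 0.999, 0.035, -0.0]
force: [-0.0, -0.3, -1.0]
opening: 0.0235
```

Emit:
{"name": "carry_out", "arguments": {"deltas": [[[0, 0, 0], [-0.034, 0.071, 0], 10], [[0, 0, 0], [-0.034, 0.071, 0], 10], [[0, 0, 0], [-0.034, 0.071, 0], 10], [[0, 0, 0], [-0.025, 0.05, 0], 10], [[0, 0, 0], [-0.02, 0.04, 0], 10], [[0, 0, 0], [0, 0, 0], 10]]}}

```text
time: 7.6
ee_pos: [0.4552, -0.3313, 0.1997]
tcp_rot: [0.0, 0.999, 0.033, -0.001]
force: [0.3, 0.5, -0.3]
opening: 0.0237
```

```bash
python3 -c "
from h import *
plan(458,-332.5,18,4)
import pickle
p=robot.camera('top');save(p,'t3.png');pickle.dump(p,open('t3.pkl','wb'))
W=cloud(p)
x0=[.655,.178]
for lo,hi in((.13,.4),(.105,.125),(.07,.09),(.036,.052)):
    m=(W[...,2]>lo)&(W[...,2]<hi)&(abs(W[...,0]-.655)<.08)&(abs(W[...,1]-.178)<.06)
    if m.sum()>5: print(lo,m.sum(),rect(W[m][:,:2]),cv2.minEnclosingCircle((W[m][:,:2]*1000).astype(np.float32)))
"
```

```text
t 7.6 pos [ 455.2 -331.3  199.7] yaw 3.8 open 23.7 F [ 0.3  0.5 -0.3] q [ 0.58  0.25 -0.08  1.86  0.02  1.03 -1.01]
turn total [ 0.     0.002 -0.004] min rows 1.0  shift total [0.005 0.003 0.363] min rows 5.0
0.105 278 (array([660.2, 180.1]), array([48.8, 48.1]), -57.6) ((660.0401611328125, 180.23428344726562), 24.98086929321289)
0.07 213 (array([658.7, 180.7]), array([56.1, 56.1]), 86.3) ((658.5882568359375, 179.8857421875), 37.50652313232422)
0.036 344 (array([657.7, 176.7]), array([119.3,  56.7]), -3.2) ((657.6039428710938, 182.1330108642578), 60.11130905151367)
```

View pics/t3.png

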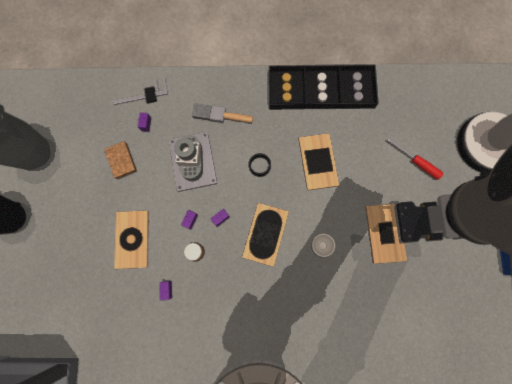

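The ring and the stack below it stand undisturbed at (186,155), and the gripper is over the link tile at (386,233). Lowering.

Emit:
{"name": "carry_out", "arguments": {"deltas": [[[0, 0, 0], [0.005, 0.003, 0.04], 10], [[0, 0, 0], [0, 0, 0.07], 10], [[0, 0, 0], [0, 0, 0.08], 10], [[0, 0, 0], [0, 0, 0.08], 10], [[0, 0, 0], [0, 0, 0.05], 10], [[0, 0, 0], [0, 0, 0.03], 10], [[0, 0, 0], [0, 0, 0.01], 10], [[0, 0, 0], [0, 0, 0.003], 10], [[0, 0, 0], [0, 0, 0], 10]]}}

```text
time: 8.55
ee_pos: [0.4608, -0.3299, 0.0199]
tcp_rot: [0.0, 0.999, 0.035, 0.001]
force: [0.2, -0.9, 0.8]
opening: 0.0238
```

```bash
python3 -c "
from h import *
plan(458,-332.5,17,4)"
```

```text
t 8.55 pos [ 460.8 -329.9   19.9] yaw 4.0 open 23.8 F [ 0.2 -0.9  0.8] q [ 0.57  0.49 -0.07  1.99  0.06  0.67 -1.04]
turn total [ 0.001 -0.001  0.001] min rows 1.0  shift total [-0.006  0.005  0.006] min rows 1.0
```

Emit:
{"name": "carry_out", "arguments": {"deltas": [[[0, 0, 0], [-0.005, 0.004, 0.003], 10], [[0, 0, 0], [0, 0, 0.003], 10], [[0, 0, 0], [0, 0, 0.001], 10], [[0, 0, 0], [0, 0, 0], 10], [[0, 0, 0], [0, 0, 0], 10]]}}

```text
time: 9.05
ee_pos: [0.4578, -0.3326, 0.0167]
tcp_rot: [0.0, 0.999, 0.035, 0.0]
force: [-4.1, 1.4, 15.0]
opening: 0.0237
```

Contact (15 N). I'll release and rise.

Emit:
{"name": "carry_out", "arguments": {"deltas": [[[0, 0, 0], [0, 0, 0], 30], [[0, 0, 0], [0, 0, 0], 45], [[0, 0, 0], [0, 0, 0], 60], [[0, 0, 0], [0, 0, 0], 60], [[0, 0, 0], [0, 0, -0.02], 70], [[0, 0, 0], [0, 0, -0.05], 70], [[0, 0, 0], [0, 0, -0.08], 70], [[0, 0, 0], [0, 0, -0.08], 70], [[0, 0, 0], [0, 0, -0.08], 70], [[0, 0, 0], [0, 0, -0.06], 70]]}}

```text
time: 10.05
ee_pos: [0.458, -0.3321, 0.204]
tcp_rot: [0.001, 0.999, 0.035, 0.001]
force: [0.7, 0.3, -0.5]
opening: 0.0701
```

```bash
python3 -c "
from h import *
plan(660,180,190,3)
p=robot.camera('top');save(p,'t4.png')
W=cloud(p);m=(W[...,2]>.03)&(W[...,2]<.06)&(abs(W[...,0]-.458)<.07)&(abs(W[...,1]+.332)<.04)
print(m.sum(),np.nanmedian(W[m][:,2]),rect(W[m][:,:2]))
p=robot.camera('scene');save(p,'s4.png')
W=cloud(p);m=(W[...,2]>.04)&(W[...,2]<.06)&(abs(W[...,0]-.458)<.07)&(abs(W[...,1]+.332)<.04)
print(m.sum(),rect(W[m][:,:2]))"
```

```text
t 10.05 pos [ 458.  -332.1  204. ] yaw 4.0 open 70.1 F [ 0.7  0.3 -0.5] q [ 0.58  0.25 -0.08  1.85  0.02  1.03 -1.01]
turn total [ 0.001 -0.002  0.017] min rows 1.0  shift total [ 0.457 -1.002  0.028] min rows 13.0
202 0.04373832697845603 (array([ 456.8, -333. ]), array([43.9, 25.6]), 5.3)
82 (array([ 458. , -333.8]), array([46.2, 24.5]), 1.9)
```

View pics/s4.png

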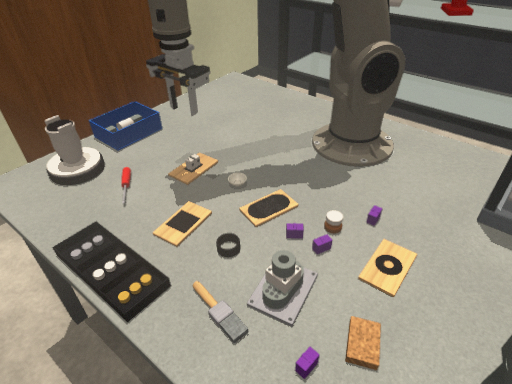

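The link stands centred on its tile at (194,163). Now the ring.

Emit:
{"name": "carry_out", "arguments": {"deltas": [[[0, 0, 0.017], [0.015, -0.027, 0], 70], [[0, 0, 0], [0.034, -0.075, 0], 70], [[0, 0, 0], [0.034, -0.075, 0], 70], [[0, 0, 0], [0.034, -0.075, 0], 70], [[0, 0, 0], [0.034, -0.075, 0], 70], [[0, 0, 0], [0.034, -0.075, 0], 70], [[0, 0, 0], [0.034, -0.075, 0], 70], [[0, 0, 0], [0.034, -0.075, 0], 70], [[0, 0, 0], [0.034, -0.075, 0], 70], [[0, 0, 0], [0.034, -0.075, 0], 70]]}}

```text
time: 11.15
ee_pos: [0.5993, 0.0287, 0.2004]
tcp_rot: [0.0, 1.0, 0.026, -0.0]
force: [0.2, -0.7, 0.5]
opening: 0.07
```

Emit:
{"name": "carry_out", "arguments": {"deltas": [[[0, 0, 0], [0.034, -0.075, 0], 70], [[0, 0, 0], [0.034, -0.075, 0], 70], [[0, 0, 0], [0.034, -0.075, 0], 70], [[0, 0, 0], [0.034, -0.075, 0], 70], [[0, 0, 0], [0, 0, 0], 70], [[0, 0, 0], [0, 0, 0], 70]]}}

```text
time: 11.75
ee_pos: [0.6588, 0.1815, 0.1998]
tcp_rot: [0.0, 1.0, 0.027, -0.001]
force: [0.2, -1.0, -0.1]
opening: 0.0703
```

```bash
python3 -c "
from h import *
plan(660,180,87,3)"
```

```text
t 11.75 pos [658.8 181.5 199.8] yaw 3.1 open 70.3 F [ 0.2 -1.  -0.1] q [-0.14  0.46 -0.3   1.57  0.15  1.13 -2.  ]
turn total [0.    0.001 0.002] min rows 1.0  shift total [0.002 0.003 0.226] min rows 3.0
```

Emit:
{"name": "carry_out", "arguments": {"deltas": [[[0, 0, 0], [0.002, 0.003, 0.04], 70], [[0, 0, 0], [0, 0, 0.07], 70], [[0, 0, 0], [0, 0, 0.06], 70], [[0, 0, 0], [0, 0, 0.04], 70], [[0, 0, 0], [0, 0, 0.016], 70], [[0, 0, 0], [0, 0, 0], 70], [[0, 0, 0], [0, 0, 0], 60], [[0, 0, 0], [0, 0, 0], 54]]}}

```text
time: 12.55
ee_pos: [0.6611, 0.1791, 0.089]
tcp_rot: [-0.0, 1.0, 0.026, 0.001]
force: [-0.4, -0.3, -0.5]
opening: 0.0574
```

Emit:
{"name": "carry_out", "arguments": {"deltas": [[[0, 0, 0], [0, 0, 0], 50], [[0, 0, 0], [0, 0, 0], 46], [[0, 0, 0], [0, 0, 0], 40], [[0, 0, 0], [0, 0, 0], 36], [[0, 0, 0], [0, 0, 0], 36], [[0, 0, 0], [0, 0, 0], 36]]}}

```text
time: 13.15
ee_pos: [0.661, 0.1793, 0.0887]
tcp_rot: [-0.0, 1.0, 0.026, 0.001]
force: [-1.1, -0.2, 6.5]
opening: 0.0504
```

Emit:
{"name": "carry_out", "arguments": {"deltas": [[[0, 0, 0], [0, 0, -0.01], 36], [[0, 0, 0], [0, 0, -0.02], 36], [[0, 0, 0], [0, 0, -0.04], 36], [[0, 0, 0], [0, 0, -0.05], 36], [[0, 0, 0], [0, 0, -0.04], 36], [[0, 0, 0], [0, 0, 0], 36]]}}

```text
time: 13.75
ee_pos: [0.6619, 0.1797, 0.1715]
tcp_rot: [-0.001, 1.0, 0.026, 0.002]
force: [0.6, 0.0, 0.2]
opening: 0.0503
```

```bash
python3 -c "
from h import *
plan(444.5,335.3,165,3.3)
p=robot.camera('scene');save(p,'s5.png')"
```

```text
t 13.75 pos [661.9 179.7 171.5] yaw 3.0 open 50.3 F [0.6 0.  0.2] q [-0.14  0.49 -0.3   1.6   0.16  1.08 -2.  ]
turn total [-0.001 -0.005 -0.005] min rows 1.0  shift total [-0.416 -0.336  0.013] min rows 6.0
```

View pics/s5.png

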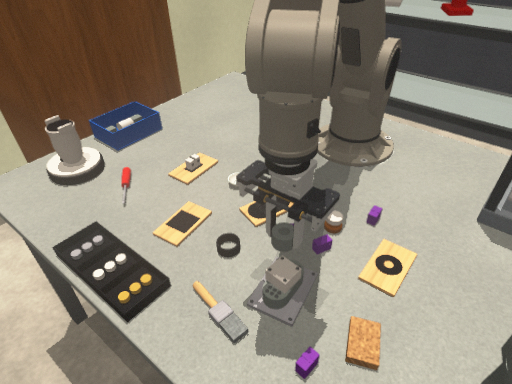

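The ring is held at (283,235) and the block stays on the core at (285,270). Moving to the ring tile.

Emit:
{"name": "carry_out", "arguments": {"deltas": [[[0, 0, 0], [-0.026, -0.021, 0], 36], [[0, 0, 0], [-0.052, -0.042, 0], 36], [[0, 0, 0], [-0.052, -0.042, 0], 36], [[0, 0, 0], [-0.052, -0.042, 0], 36], [[0, 0, 0], [-0.052, -0.042, 0], 36], [[0, 0, 0], [-0.052, -0.042, 0], 36], [[0, 0, 0], [-0.052, -0.042, 0], 36], [[0, 0, 0], [-0.052, -0.042, 0], 36], [[0, 0, 0], [-0.026, -0.021, 0], 36], [[0, 0, 0], [0, 0, 0], 36]]}}

```text
time: 14.8
ee_pos: [0.4412, 0.3374, 0.1672]
tcp_rot: [0.0, 1.0, 0.028, -0.0]
force: [0.3, 0.2, -0.7]
opening: 0.0501
```

```bash
python3 -c "
from h import *
plan(444.5,335.3,22,3)
p=robot.camera('top');save(p,'t6.png')
W=cloud(p)
for lo,hi in((.105,.125),(.07,.09),(.036,.056)):
    m=(W[...,2]>lo)&(W[...,2]<hi)&(abs(W[...,0]-.655)<.08)&(abs(W[...,1]-.178)<.06)
    if m.sum()>5: print(lo,m.sum(),rect(W[m][:,:2]))
"
```

```text
t 14.8 pos [441.2 337.4 167.2] yaw 3.2 open 50.1 F [ 0.3  0.2 -0.7] q [-0.42  0.3  -0.41  1.89  0.14  0.98 -2.41]
turn total [0.    0.001 0.004] min rows 1.0  shift total [0.006 0.005 0.29 ] min rows 4.0
0.07 490 (array([658.9, 180.7]), array([57.2, 56.7]), -3.9)
0.036 404 (array([657.5, 178.6]), array([119.4,  56.8]), 0.4)
```

Emit:
{"name": "carry_out", "arguments": {"deltas": [[[0, 0, 0], [0.004, 0.003, 0.04], 36], [[0, 0, 0], [0, 0, 0.07], 36], [[0, 0, 0], [0, 0, 0.08], 36], [[0, 0, 0], [0, 0, 0.05], 36], [[0, 0, 0], [0, 0, 0.03], 36], [[0, 0, 0], [0, 0, 0.015], 36], [[0, 0, 0], [0, 0, 0.005], 36], [[0, 0, 0], [0, 0, 0], 36], [[0, 0, 0], [0, 0, 0], 36]]}}

```text
time: 15.75
ee_pos: [0.4465, 0.3349, 0.0236]
tcp_rot: [-0.0, 1.0, 0.026, 0.001]
force: [0.2, -0.2, -0.6]
opening: 0.0501
```

```bash
python3 -c "
from h import *
plan(444.5,335.3,18.7,3)"
```

```text
t 15.75 pos [446.5 334.9  23.6] yaw 3.0 open 50.1 F [ 0.2 -0.2 -0.6] q [-0.47  0.49 -0.36  1.99  0.26  0.7  -2.51]
turn total [-0.001 -0.001  0.   ] min rows 1.0  shift total [-0.004 -0.001  0.01 ] min rows 1.0
```

Emit:
{"name": "carry_out", "arguments": {"deltas": [[[0, 0, 0], [-0.003, 0, 0.004], 36], [[0, 0, 0], [0, 0, 0.004], 36], [[0, 0, 0], [0, 0, 0.002], 36], [[0, 0, 0], [0, 0, 0], 36], [[0, 0, 0], [0, 0, 0], 36]]}}

```text
time: 16.25
ee_pos: [0.4445, 0.3346, 0.0185]
tcp_rot: [-0.0, 1.0, 0.026, 0.0]
force: [-4.9, -3.1, 16.9]
opening: 0.0499
```

Emit:
{"name": "carry_out", "arguments": {"deltas": [[[0, 0, 0], [0, 0, 0], 54], [[0, 0, 0], [0, 0, 0], 65], [[0, 0, 0], [0, 0, 0], 75], [[0, 0, 0], [0, 0, 0], 76], [[0, 0, 0], [0, 0, -0.02], 76], [[0, 0, 0], [0, 0, -0.05], 76], [[0, 0, 0], [0, 0, -0.08], 76], [[0, 0, 0], [0, 0, -0.08], 76], [[0, 0, 0], [0, 0, -0.07], 76], [[0, 0, 0], [0, 0, 0], 76]]}}

```text
time: 17.25
ee_pos: [0.4461, 0.3362, 0.1729]
tcp_rot: [-0.002, 1.0, 0.026, 0.003]
force: [0.4, 0.9, 0.2]
opening: 0.076
```

```bash
python3 -c "
from h import *
plan(659.5,180.4,160,-3.8)
p=robot.camera('top');save(p,'t7.png')
for n in('top','scene'):
  p=robot.camera(n); save(p,n+'7.png')
  W=cloud(p);m=(W[...,2]>.04)&(W[...,2]<.06)&(abs(W[...,0]-.445)<.05)&(abs(W[...,1]-.335)<.04)
  print(m.sum(),np.nanmedian(W[m][:,2]),rect(W[m][:,:2]))"
```

```text
t 17.25 pos [446.1 336.2 172.9] yaw 3.0 open 76.0 F [0.4 0.9 0.2] q [-0.41  0.29 -0.41  1.89  0.14  0.98 -2.41]
turn total [-0.004 -0.006  0.114] min rows 1.0  shift total [0.446 0.283 0.026] min rows 6.0
168 0.04368659230060301 (array([443.4, 328.1]), array([46.6, 37.3]), -5.0)
253 0.04507447789523211 (array([445.5, 332.6]), array([48.5, 47.1]), 29.7)
```

View pics/scene7.png

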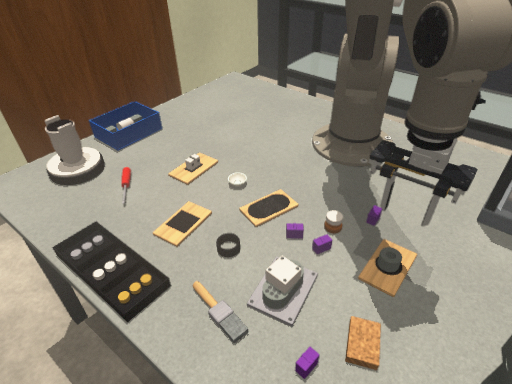

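The ring stands on its tile at (389,262). Moving back to the block.

Emit:
{"name": "carry_out", "arguments": {"deltas": [[[0, 0, 0], [0.026, 0.021, 0], 76], [[0, 0, 0], [0.051, 0.042, 0], 76], [[0, 0, 0], [0.051, 0.042, 0], 76], [[0, 0, 0], [0.051, 0.042, 0], 76], [[0, 0, 0], [0.051, 0.042, 0], 76], [[0, 0, 0], [0.051, 0.042, 0], 76], [[0, 0, 0], [0.051, 0.042, 0], 76], [[0, 0, 0], [0.051, 0.042, 0], 76], [[0, 0, 0.057], [0.026, 0.021, 0], 76], [[0, 0, 0.057], [0, 0, 0], 76]]}}

```text
time: 18.4
ee_pos: [0.6592, 0.1734, 0.1654]
tcp_rot: [0.001, 0.999, -0.036, -0.001]
force: [0.2, -0.1, -0.3]
opening: 0.0759
```

Emit:
{"name": "carry_out", "arguments": {"deltas": [[[0, 0, 0], [0, 0, 0], 76], [[0, 0, 0], [0, 0, 0], 76]]}}

```text
time: 18.6
ee_pos: [0.6571, 0.1771, 0.1665]
tcp_rot: [0.0, 0.999, -0.032, -0.001]
force: [-0.1, 0.5, -0.0]
opening: 0.0762
```

```bash
python3 -c "
from h import *
plan(659.5,180.4,53,-3.8)"
```

```text
t 18.6 pos [657.1 177.1 166.5] yaw -3.7 open 76.2 F [-0.1  0.5 -0. ] q [-0.16  0.48 -0.28  1.61  0.14  1.07 -2.11]
turn total [0.    0.001 0.002] min rows 1.0  shift total [ 0.004 -0.007  0.227] min rows 3.0
```

Emit:
{"name": "carry_out", "arguments": {"deltas": [[[0, 0, 0], [0.004, -0.007, 0], 76], [[0, 0, 0], [0, 0, 0.04], 76], [[0, 0, 0], [0, 0, 0.07], 76], [[0, 0, 0], [0, 0, 0.06], 76], [[0, 0, 0], [0, 0, 0.03], 76], [[0, 0, 0], [0, 0, 0.018], 76], [[0, 0, 0], [0, 0, 0], 76], [[0, 0, 0], [0, 0, 0], 76]]}}

```text
time: 19.4
ee_pos: [0.6603, 0.1812, 0.0597]
tcp_rot: [-0.0, 0.999, -0.033, 0.001]
force: [-0.2, 0.3, 0.7]
opening: 0.0761
```

```bash
python3 -c "
from h import *
plan(659.5,180.4,53,-3.8)"
```

```text
t 19.4 pos [660.3 181.2  59.7] yaw -3.8 open 76.1 F [-0.2  0.3  0.7] q [-0.18  0.6  -0.26  1.68  0.19  0.89 -2.15]
turn total [-0.001 -0.001 -0.   ] min rows 1.0  shift total [-0.002  0.002  0.013] min rows 1.0
```

Emit:
{"name": "carry_out", "arguments": {"deltas": [[[0, 0, 0], [-0.001, 0.001, 0.01], 76], [[0, 0, 0], [0, 0, 0], 70], [[0, 0, 0], [0, 0, 0], 63], [[0, 0, 0], [0, 0, 0], 58], [[0, 0, 0], [0, 0, 0], 54], [[0, 0, 0], [0, 0, 0], 48], [[0, 0, 0], [0, 0, 0], 42], [[0, 0, 0], [0, 0, 0], 42], [[0, 0, 0], [0, 0, 0], 42]]}}

```text
time: 20.3
ee_pos: [0.6593, 0.1805, 0.0538]
tcp_rot: [-0.0, 0.999, -0.033, 0.0]
force: [-0.4, 0.1, 5.1]
opening: 0.0556
```

Emit:
{"name": "carry_out", "arguments": {"deltas": [[[0, 0, 0], [0, 0, -0.01], 42], [[0, 0, 0], [0, 0, -0.02], 42], [[0, 0, 0], [0, 0, -0.04], 42], [[0, 0, 0], [0, 0, -0.05], 42], [[0, 0, 0], [0, 0, -0.04], 42], [[0, 0, 0], [0, 0, 0], 42]]}}

```text
time: 20.9
ee_pos: [0.6606, 0.1809, 0.1371]
tcp_rot: [-0.001, 0.999, -0.033, 0.002]
force: [-0.5, -0.5, -1.5]
opening: 0.0558
```

```bash
python3 -c "
from h import *
plan(654,-164.2,137,8.0)
p=robot.camera('scene');save(p,'s8.png')"
```

```text
t 20.9 pos [660.6 180.9 137.1] yaw -3.8 open 55.8 F [-0.5 -0.5 -1.5] q [-0.17  0.51 -0.27  1.63  0.16  1.01 -2.12]
turn total [-0.001 -0.004 -0.197] min rows 2.0  shift total [-0.109  0.682  0.   ] min rows 8.0
```

View pics/s8.png

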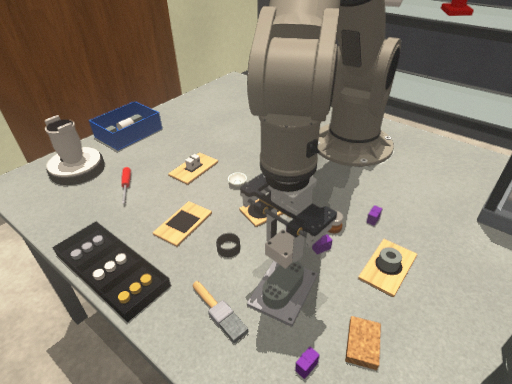

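The block is held at (283,248) and the core is uncovered at (283,290). Moving to the block tile.

Emit:
{"name": "carry_out", "arguments": {"deltas": [[[0, 0, -0.05], [0, 0, 0], 42], [[0, 0, -0.1], [0, 0, 0], 42], [[0, 0, -0.047], [0, 0, 0], 42], [[0, 0, 0], [-0.008, 0.042, 0], 42], [[0, 0, 0], [-0.012, 0.08, 0], 42], [[0, 0, 0], [-0.012, 0.08, 0], 42], [[0, 0, 0], [-0.012, 0.08, 0], 42], [[0, 0, 0], [-0.012, 0.08, 0], 42], [[0, 0, 0], [-0.012, 0.08, 0], 42], [[0, 0, 0], [-0.012, 0.08, 0], 42]]}}

```text
time: 21.95
ee_pos: [0.6549, -0.0854, 0.1323]
tcp_rot: [-0.0, 0.998, 0.07, -0.001]
force: [0.6, -0.2, -1.7]
opening: 0.056
```

Emit:
{"name": "carry_out", "arguments": {"deltas": [[[0, 0, 0], [-0.012, 0.08, 0], 42], [[0, 0, 0], [-0.012, 0.08, 0], 42], [[0, 0, 0], [0, 0, 0], 42], [[0, 0, 0], [0, 0, 0], 42]]}}

```text
time: 22.35
ee_pos: [0.6542, -0.1657, 0.1322]
tcp_rot: [-0.0, 0.998, 0.069, -0.001]
force: [0.1, 0.6, -0.9]
opening: 0.056
```

```bash
python3 -c "
from h import *
plan(654,-164.2,22,8.0)
for n in('top','scene'):
  p=robot.camera(n); save(p,n+'9.png')
  W=cloud(p);m=(W[...,2]>.036)&(W[...,2]<.056)&(abs(W[...,0]-.657)<.08)&(abs(W[...,1]-.18)<.05)
  print(m.sum(),np.nanmedian(W[m][:,2]),rect(W[m][:,:2]))"
```

```text
t 22.35 pos [ 654.2 -165.7  132.2] yaw 7.9 open 56.0 F [ 0.1  0.6 -0.9] q [ 0.34  0.51 -0.25  1.66  0.14  1.   -1.4 ]
turn total [-0.001  0.002 -0.002] min rows 1.0  shift total [-0.    -0.003  0.22 ] min rows 3.0
891 0.04590397728828377 (array([657.7, 181.5]), array([119. ,  59.2]), 4.4)
1193 0.04743755293829166 (array([658.6, 179.8]), array([122.7,  60. ]), 5.7)
```

Emit:
{"name": "carry_out", "arguments": {"deltas": [[[0, 0, 0], [0, -0.003, 0.04], 42], [[0, 0, 0], [0, 0, 0.07], 42], [[0, 0, 0], [0, 0, 0.06], 42], [[0, 0, 0], [0, 0, 0.03], 42], [[0, 0, 0], [0, 0, 0.015], 42], [[0, 0, 0], [0, 0, 0.003], 42], [[0, 0, 0], [0, 0, 0], 42], [[0, 0, 0], [0, 0, 0], 42]]}}

```text
time: 23.25
ee_pos: [0.6557, -0.1632, 0.0258]
tcp_rot: [0.0, 0.998, 0.07, 0.001]
force: [0.5, 0.5, -1.0]
opening: 0.0557
```

```bash
python3 -c "
from h import *
plan(654,-164.2,17.8,8.0)"
```

```text
t 23.25 pos [ 655.7 -163.2   25.8] yaw 8.0 open 55.7 F [ 0.5  0.5 -1. ] q [ 0.32  0.63 -0.23  1.72  0.19  0.82 -1.43]
turn total [ 0.001 -0.002  0.   ] min rows 1.0  shift total [-0.004  0.002  0.016] min rows 1.0
```

Emit:
{"name": "carry_out", "arguments": {"deltas": [[[0, 0, 0], [-0.002, 0.001, 0.007], 42], [[0, 0, 0], [0, 0, 0.006], 42], [[0, 0, 0], [0, 0, 0.003], 42], [[0, 0, 0], [0, 0, 0], 42], [[0, 0, 0], [0, 0, 0], 42]]}}

```text
time: 23.75
ee_pos: [0.6541, -0.164, 0.0176]
tcp_rot: [0.0, 0.998, 0.07, 0.0]
force: [-5.2, -0.4, 14.7]
opening: 0.0562
```

Emit:
{"name": "carry_out", "arguments": {"deltas": [[[0, 0, 0], [0, 0, 0], 62], [[0, 0, 0], [0, 0, 0], 72], [[0, 0, 0], [0, 0, 0], 80], [[0, 0, 0], [0, 0, 0], 80], [[0, 0, 0], [0, 0, -0.02], 80], [[0, 0, 0], [0, 0, -0.05], 80], [[0, 0, 0], [0, 0, -0.08], 80], [[0, 0, 0], [0, 0, -0.08], 80], [[0, 0, 0], [0, 0, -0.04], 80], [[0, 0, 0], [0, 0, 0], 80]]}}

```text
time: 24.75
ee_pos: [0.6558, -0.164, 0.1559]
tcp_rot: [0.001, 0.998, 0.07, 0.003]
force: [-0.2, -0.1, 0.1]
opening: 0.0801
```

```bash
python3 -c "
from h import *
plan(658.2,180.7,150,5)
for n in('top','scene'):
  p=robot.camera(n); save(p,n+'10.png')
  W=cloud(p)
  for c in((.654,-.164,.05),(.445,.335,.04)):
    m=(W[...,2]>.036)&(W[...,2]<.056)&(abs(W[...,0]-c[0])<.05)&(abs(W[...,1]-c[1])<c[2])
    print(m.sum(),np.nanmedian(W[m][:,2]),rect(W[m][:,:2]))"
```

```text
t 24.75 pos [ 655.8 -164.   155.9] yaw 8.0 open 80.1 F [-0.2 -0.1  0.1] q [ 0.34  0.48 -0.26  1.64  0.14  1.03 -1.39]
turn total [ 0.002 -0.005  0.05 ] min rows 1.0  shift total [ 0.065 -0.686  0.012] min rows 8.0
453 0.044045478662282034 (array([ 654.1, -163.8]), array([56.7, 56.6]), 8.2)
258 0.04363467558398976 (array([443.5, 333.9]), array([48.7, 47.8]), -81.8)
368 0.04654104585881885 (array([ 655. , -165.2]), array([57.5, 57.1]), -80.5)
292 0.04464542615466627 (array([444.7, 332.8]), array([48.7, 47.9]), -11.0)
```

View pics/scene10.png

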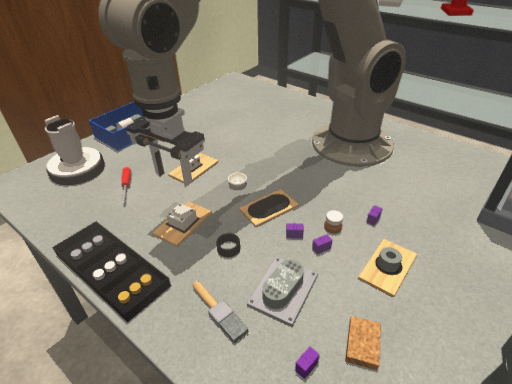

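The block stands centred at (183,217), and the link and ring are in place. Last is the core at (284,284).

Emit:
{"name": "carry_out", "arguments": {"deltas": [[[0, 0, 0.05], [0, 0, 0], 80], [[0, 0, 0], [0.005, -0.046, 0], 80], [[0, 0, 0], [0.0075, -0.08, 0], 80], [[0, 0, 0], [0.0075, -0.08, 0], 80], [[0, 0, 0], [0.0075, -0.08, 0], 80], [[0, 0, 0], [0.0075, -0.08, 0], 80], [[0, 0, 0], [0.0075, -0.08, 0], 80], [[0, 0, 0], [0.0075, -0.08, 0], 80], [[0, 0, 0], [0.0075, -0.08, 0], 80], [[0, 0, 0], [0.0075, -0.08, 0], 80]]}}

```text
time: 25.85
ee_pos: [0.6555, 0.1821, 0.1501]
tcp_rot: [0.0, 0.999, 0.044, -0.001]
force: [0.4, -0.5, 0.0]
opening: 0.0801
```

Emit:
{"name": "carry_out", "arguments": {"deltas": [[[0, 0, 0], [0, 0, 0], 80], [[0, 0, 0], [0, 0, 0], 80]]}}

```text
time: 26.05
ee_pos: [0.6555, 0.1817, 0.1501]
tcp_rot: [0.0, 0.999, 0.045, -0.001]
force: [0.2, -0.9, -0.4]
opening: 0.08
```

```bash
python3 -c "
from h import *
plan(658.2,180.7,21,5)"
```

```text
t 26.05 pos [655.5 181.7 150.1] yaw 5.1 open 80.0 F [ 0.2 -0.9 -0.4] q [-0.13  0.5  -0.32  1.62  0.18  1.04 -1.99]
turn total [0.    0.002 0.002] min rows 1.0  shift total [0.005 0.002 0.258] min rows 3.0
```

Emit:
{"name": "carry_out", "arguments": {"deltas": [[[0, 0, 0], [0.003, 0.002, 0.04], 80], [[0, 0, 0], [0, 0, 0.07], 80], [[0, 0, 0], [0, 0, 0.07], 80], [[0, 0, 0], [0, 0, 0.04], 80], [[0, 0, 0], [0, 0, 0.02], 80], [[0, 0, 0], [0, 0, 0.01], 80], [[0, 0, 0], [0, 0, 0], 80], [[0, 0, 0], [0, 0, 0], 80]]}}

```text
time: 26.85
ee_pos: [0.6587, 0.1798, 0.0276]
tcp_rot: [-0.0, 0.999, 0.043, 0.001]
force: [0.2, 0.1, 1.0]
opening: 0.0796
```

```bash
python3 -c "
from h import *
plan(658.2,180.7,20.5,5)"
```

```text
t 26.85 pos [658.7 179.8  27.6] yaw 5.0 open 79.6 F [0.2 0.1 1. ] q [-0.15  0.64 -0.29  1.7   0.23  0.84 -2.03]
turn total [-0.    -0.001 -0.   ] min rows 1.0  shift total [-0.001 -0.002  0.014] min rows 1.0
```

Emit:
{"name": "carry_out", "arguments": {"deltas": [[[0, 0, 0], [0, -0.001, 0.012], 80], [[0, 0, 0], [0, 0, 0], 74], [[0, 0, 0], [0, 0, 0], 66], [[0, 0, 0], [0, 0, 0], 60], [[0, 0, 0], [0, 0, 0], 54], [[0, 0, 0], [0, 0, 0], 48], [[0, 0, 0], [0, 0, 0], 44], [[0, 0, 0], [0, 0, 0], 44], [[0, 0, 0], [0, 0, 0], 44]], "force": 25}}

```text
time: 27.75
ee_pos: [0.6581, 0.1806, 0.0207]
tcp_rot: [-0.0, 0.999, 0.044, 0.0]
force: [-1.5, 0.8, 4.1]
opening: 0.0578
```

Emit:
{"name": "carry_out", "arguments": {"deltas": [[[0, 0, 0], [0, 0, -0.01], 44], [[0, 0, 0], [0, 0, -0.02], 44], [[0, 0, 0], [0, 0, -0.04], 44], [[0, 0, 0], [0, 0, -0.06], 44], [[0, 0, 0], [0, 0, -0.06], 44], [[0, 0, 0], [0, 0, -0.04], 44], [[0, 0, 0], [0, 0, 0], 44]]}}

```text
time: 28.45
ee_pos: [0.6596, 0.1809, 0.1393]
tcp_rot: [-0.001, 0.999, 0.043, 0.002]
force: [0.8, -0.1, -2.0]
opening: 0.0582
```

```bash
python3 -c "
from h import *
plan(456.5,-19,137,-16)
p=robot.camera('scene');save(p,'s11.png')"
```

```text
t 28.45 pos [659.6 180.9 139.3] yaw 5.0 open 58.2 F [ 0.8 -0.1 -2. ] q [-0.13  0.52 -0.32  1.63  0.18  1.02 -1.99]
turn total [-0.002 -0.004  0.35 ] min rows 3.0  shift total [-0.28   0.496  0.005] min rows 7.0
```

View pics/s11.png

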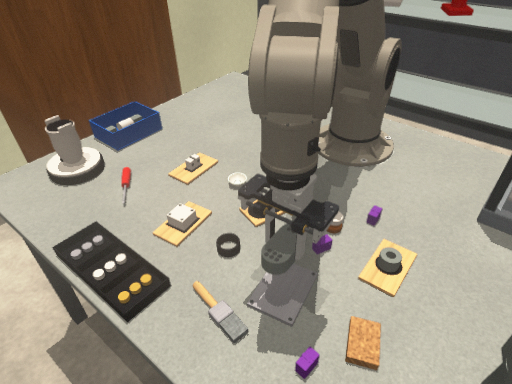

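The core is held level at about (285,250). Turning it and carrying it to its tile.

Emit:
{"name": "carry_out", "arguments": {"deltas": [[[0, 0, 0.05], [0, 0, 0], 44], [[0, 0, 0.09], [0, 0, 0], 44], [[0, 0, 0.09], [0, 0, 0], 44], [[0, 0, 0.08], [0, 0, 0], 44], [[0, 0, 0.04], [-0.018, 0.031, 0], 44], [[0, 0, 0], [-0.035, 0.062, 0], 44], [[0, 0, 0], [-0.035, 0.062, 0], 44], [[0, 0, 0], [-0.035, 0.062, 0], 44], [[0, 0, 0], [-0.035, 0.062, 0], 44], [[0, 0, 0], [-0.035, 0.062, 0], 44]]}}

```text
time: 29.5
ee_pos: [0.5168, 0.0414, 0.1343]
tcp_rot: [0.0, 0.99, -0.139, -0.001]
force: [1.1, -0.5, -2.5]
opening: 0.0582
```

Emit:
{"name": "carry_out", "arguments": {"deltas": [[[0, 0, 0], [-0.035, 0.062, 0], 44], [[0, 0, 0], [-0.035, 0.062, 0], 44], [[0, 0, 0], [-0.018, 0.031, 0], 44], [[0, 0, 0], [0, 0, 0], 44], [[0, 0, 0], [0, 0, 0], 44]]}}

```text
time: 30.0
ee_pos: [0.4549, -0.0198, 0.1351]
tcp_rot: [0.0, 0.99, -0.139, -0.0]
force: [1.3, 1.1, -2.7]
opening: 0.0578
```

```bash
python3 -c "
from h import *
plan(456.5,-19,22,-16)"
```

```text
t 30.0 pos [454.9 -19.8 135.1] yaw -16.0 open 57.8 F [ 1.3  1.1 -2.7] q [ 0.1   0.16 -0.22  2.14  0.05  0.84 -2.  ]
turn total [ 0.     0.    -0.001] min rows 1.0  shift total [ 0.003 -0.003  0.226] min rows 3.0
```

Emit:
{"name": "carry_out", "arguments": {"deltas": [[[0, 0, 0], [0, -0.001, 0.04], 44], [[0, 0, 0], [0, 0, 0.06], 44], [[0, 0, 0], [0, 0, 0.06], 44], [[0, 0, 0], [0, 0, 0.035], 44], [[0, 0, 0], [0, 0, 0.02], 44], [[0, 0, 0], [0, 0, 0.008], 44], [[0, 0, 0], [0, 0, 0], 44], [[0, 0, 0], [0, 0, 0], 44]]}}

```text
time: 30.8
ee_pos: [0.4559, -0.0191, 0.0247]
tcp_rot: [-0.0, 0.99, -0.139, 0.001]
force: [-0.2, 0.3, -1.3]
opening: 0.0576
```

```bash
python3 -c "
from h import *
plan(456.5,-19,18.7,-16)"
```

```text
t 30.8 pos [455.9 -19.1  24.7] yaw -16.0 open 57.6 F [-0.2  0.3 -1.3] q [ 0.07  0.35 -0.2   2.22  0.12  0.58 -2.07]
turn total [-0.    -0.001  0.   ] min rows 1.0  shift total [ 0.001 -0.001  0.012] min rows 1.0
```

Emit:
{"name": "carry_out", "arguments": {"deltas": [[[0, 0, 0], [0, 0, 0.005], 44], [[0, 0, 0], [0, 0, 0.004], 44], [[0, 0, 0], [0, 0, 0.003], 44], [[0, 0, 0], [0, 0, 0], 44], [[0, 0, 0], [0, 0, 0], 44]]}}

```text
time: 31.3
ee_pos: [0.4556, -0.0194, 0.0184]
tcp_rot: [-0.0, 0.99, -0.139, 0.0]
force: [-2.0, 0.5, 7.0]
opening: 0.0576
```

Emit:
{"name": "carry_out", "arguments": {"deltas": [[[0, 0, 0], [0, 0, 0], 64], [[0, 0, 0], [0, 0, 0], 74], [[0, 0, 0], [0, 0, 0], 82], [[0, 0, 0], [0, 0, 0], 82], [[0, 0, 0], [0, 0, -0.02], 82], [[0, 0, 0], [0, 0, -0.05], 82], [[0, 0, 0], [0, 0, -0.08], 82], [[0, 0, 0], [0, 0, -0.08], 82], [[0, 0, 0], [0, 0, -0.07], 82], [[0, 0, 0], [0, 0, 0], 82]]}}

```text
time: 32.3
ee_pos: [0.4575, -0.0191, 0.1729]
tcp_rot: [-0.001, 0.99, -0.139, 0.004]
force: [0.5, -0.4, -0.3]
opening: 0.082
```

Emit:
{"name": "carry_out", "arguments": {"deltas": [[[0, 0, 0], [0.05, 0, 0], 82], [[0, 0, 0], [0.08, 0, 0], 82], [[0, 0, 0], [0.08, 0, 0], 82], [[0, 0, 0], [0.08, 0, 0], 82], [[0, 0, 0], [0.08, 0, 0], 82], [[0, 0, 0], [0, 0, 0], 82], [[0, 0, 0], [0, 0, 0], 82]]}}

```text
time: 33.0
ee_pos: [0.6328, -0.0703, 0.167]
tcp_rot: [-0.0, 0.99, -0.139, -0.001]
force: [-0.6, 0.1, -0.1]
opening: 0.0822
```

```bash
python3 -c "
from h import *
plan(600,0,160,-16)
for n in('top','scene'):
  p=robot.camera(n); save(p,n+'12.png')
  W=cloud(p)
  for c in((.458,-.3325),(.4445,.335),(.654,-.164),(.4565,-.019)):
    m=(W[...,2]>.036)&(W[...,2]<.056)&(abs(W[...,0]-c[0])<.075)&(abs(W[...,1]-c[1])<.05)
    print(n,c,m.sum(),np.nanmedian(W[m][:,2]),rect(W[m][:,:2]))"
```

```text
t 33.0 pos [632.8 -70.3 167. ] yaw -16.0 open 82.2 F [-0.6  0.1 -0.1] q [ 0.14  0.41 -0.17  1.72  0.08  1.02 -1.91]
turn total [ 0.     0.002 -0.   ] min rows 1.0  shift total [-0.102 -0.117  0.014] min rows 2.0
top (0.458, -0.3325) 0 nan (array([0., 0.]), array([0., 0.]), 0.0)
top (0.4445, 0.335) 261 0.04353019393907254 (array([444.1, 333.6]), array([48.7, 48.3]), -78.2)
top (0.654, -0.164) 0 nan (array([0., 0.]), array([0., 0.]), 0.0)
top (0.4565, -0.019) 984 0.04404150325493672 (array([456.3, -19.9]), array([119.4,  57.8]), -16.7)
scene (0.458, -0.3325) 29 0.044623624325214606 (array([ 474.9, -339. ]), array([31.2, 15.4]), 54.0)
scene (0.4445, 0.335) 291 0.04486941202818284 (array([445.3, 332.6]), array([49.3, 48.1]), -1.2)
scene (0.654, -0.164) 363 0.04662513353177311 (array([ 654.8, -165.6]), array([58.1, 56.8]), -82.7)
scene (0.4565, -0.019) 617 0.04673060513287053 (array([457.3, -22.3]), array([119.5,  60.7]), -16.2)
  return np.nanmean(a, axis, out=out, keepdims=keepdims)
```

View pics/scene12.png

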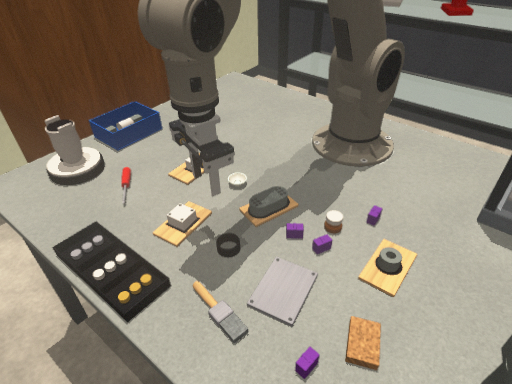

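View pics/top12.png

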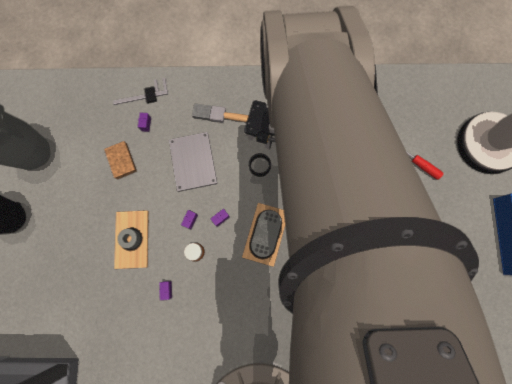

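The core at (269,203) and ring are good. The arm hides the link, so I'm moving aside for a full final check.

Emit:
{"name": "carry_out", "arguments": {"deltas": [[[0, 0, 0], [0, -0.04, 0], 82], [[0, 0, 0], [0, -0.08, 0], 82], [[0, 0, 0], [0, -0.08, 0], 82], [[0, 0, 0], [0, -0.08, 0], 82], [[0, 0, 0], [0, -0.08, 0], 82], [[0, 0, 0], [0, -0.08, 0], 82], [[0, 0, 0], [0, -0.04, 0], 82], [[0, 0, 0], [0, 0, 0], 82], [[0, 0, 0], [0, 0, 0], 82], [[0, 0, 0], [0, 0, 0], 82]]}}

```text
time: 34.1
ee_pos: [0.699, 0.1585, 0.1682]
tcp_rot: [0.0, 0.99, -0.14, 0.0]
force: [0.4, -0.2, -0.1]
opening: 0.0819
```

```bash
python3 -W ignore -c "
from h import *
plan(659,170,160,-16)
for n in('top','scene'):
  p=robot.camera(n); save(p,n+'13.png')
  W=cloud(p)
  for c in((.458,-.3325),(.4445,.335),(.654,-.164),(.4565,-.019)):
    m=(W[...,2]>.036)&(W[...,2]<.056)&(abs(W[...,0]-c[0])<.075)&(abs(W[...,1]-c[1])<.05)
    print(n,c,m.sum(),np.nanmedian(W[m][:,2]),rect(W[m][:,:2]))
a=cv2.imread('pics/top13.png');b=cv2.imread('pics/scene13.png');cv2.imwrite('pics/f.png',cv2.resize(cv2.vconcat([a,b]),None,fx=.78,fy=.78))"
```

```text
t 34.1 pos [699.  158.5 168.2] yaw -16.1 open 81.9 F [ 0.4 -0.2 -0.1] q [-0.17  0.53 -0.21  1.52  0.12  1.1  -2.26]
turn total [ 0.001 -0.    -0.002] min rows 1.0  shift total [-0.083 -0.     0.016] min rows 1.0
top (0.458, -0.3325) 185 0.04373583986843388 (array([ 456.8, -333.1]), array([44. , 24.8]), 4.2)
top (0.4445, 0.335) 0 nan (array([0., 0.]), array([0., 0.]), 0.0)
top (0.654, -0.164) 451 0.043927099981695084 (array([ 653.6, -164.1]), array([56.4, 56.2]), 7.5)
top (0.4565, -0.019) 940 0.044115749020060824 (array([456.1, -20. ]), array([119.1,  57.7]), -16.6)
scene (0.458, -0.3325) 95 0.046057034129991625 (array([ 458.6, -334. ]), array([46.5, 26.2]), -0.2)
scene (0.4445, 0.335) 288 0.04468998091195603 (array([445.3, 333. ]), array([48.6, 47.7]), -18.7)
scene (0.654, -0.164) 368 0.04663680898821476 (array([ 654.7, -165.7]), array([58.7, 57.6]), 10.8)
scene (0.4565, -0.019) 26 0.043709605882891966 (array([461.5,  -3.8]), array([110.4,  16.5]), -19.4)
```

View pics/f.png

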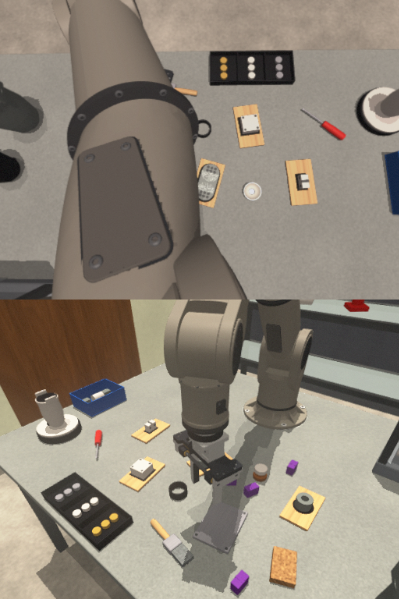

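All four stand on their inlays in every unobstructed view, and the gripper is clear of everything. Handing in.

```bash
python3 -c "
from h import *
print(robot.finish_job())"
```

```text
the job is handed in; nothing more can be done
None
```

I took the stack apart from the top down (link, ring, block, core), set each piece upright on its own inlay, and handed the job in at about 34 s of the 128 s allowed. `finish_job` gives no verdict, so the final result isn't confirmed.

- **Position:** in the last clear view of each piece, every centre was within about 3 mm of its inlay's centre, against the 15 mm allowed. The tops measured 44 to 47 mm above the table, where 44 mm is expected.
- **Turn:** in the top view the link, block and core were within about 1° of their inlays. The scene camera was noisier, differing by up to about 4° for the link. The limit is about 17°.
- **Contact:** the gripper was empty and clear of everything, about 0.17 m above the steel plate, with the force reading near zero.

**Disagreements and gaps in the checks:**
- The scene camera read heights 1 to 3 mm higher than the top camera, and the two differed by up to about 2.5 mm in position.
- In the very last pictures the arm hid the ring from the top camera and most of the core from the scene camera. For those two views I relied on pictures taken about 1 s earlier.
- The largest contact force I saw while setting a piece down was about 18 N.

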